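# Open the spring-lidded film magazine and load it in order

### The arm

A 7-joint arm with a two-finger parallel gripper is mounted at the origin on the work surface. World frame = base frame: x ahead of the robot, y to its left, z up, the work surface at z = 0. Lengths are in m, angles in degrees, forces in N, time in s.
With the tool pointing down it reaches from about 0.425 to 0.875 m from the base axis. Payload 4.7 kg.
Tool frame: the origin (TCP) lies between the finger pads; the fingertips stand 22 mm ahead of it and the grasp point (between the pads) lies 3 mm ahead of it; z points along the fingers, y is the line along which they close (so a half turn about z gives the same grasp; the last joint's range is limited). The gripper opens to 87 mm and grips with 3 to 60 N. Pads are 19 mm wide; open, the fingers measure 117 mm over their backs; the gripper's body (75 mm by 190 mm) begins 51 mm behind the grasp point.
Start: joints at [-64.681, 18.392, -4.016, 83.108, 1.295, 78.541, -3.26], TCP at [0.27, 0.591, 0.245] pointing down, gripper open.
Joint ranges: [-163.93, 163.93], [-17.29, 119.83], [-79.2, 71.16], [3.27, 140.29], [-89.18, 269.18], [5.43, 117.66], [-154.24, 154.24]. Speed limits (degrees/s): [147.25, 147.25, 180, 180, 180, 180, 180].

### API

Orientations are given as [roll, pitch, yaw] about the fixed x, y, z axes, in that order (R = Rz(yaw) Ry(pitch) Rx(roll)).
In Python, from cell import env gives the robot as it stands.
- The arm moves only by the tool drive_tool, never from a script. Its argument "moves" is a list of rows, each a list of 3 entries, a list of its own where there are three numbers: the shift along the tool's x, y, z in mm, then the turn, a rotation vector about the tool's x, y, z in rad, then the closure, from 0 (fully open) to 1 (shut). In form: [[[x, y, z], [wx, wy, wz], jaw], ...]. A call has 1 to 12 rows; each row shifts and turns the commanded pose from where the row before left it, along the tool's axes as they then stand; what a row does not reach is not made up. A row lasts 1/12 s, in which the tool goes at most 41.7 mm and 7.16 degrees, less where a joint would pass 70% of its speed; a pose out of reach is approached as far as the arm can. A call with a gripper value outside its range is refused whole. The fingers move at their own pace and stop on an object; "newtons" is the grip in N (left out, the last holds). Time passes only in rows, so rows that do not move let the fingers close. It gives the time, the measured TCP pose, the force, the opening and the grip force at its end, in the units of the state.
- env.get_obs(): the state, without advancing time (a new reading comes with each control period).
- env.read_camera(name): name is "scene" or "top"; returns (picture, depth): 400x640x3 uint8, blue, green, red; 400x640 float32, m along the optical axis (not along the pixel's ray), 0 where there is no reading.
- env.get_calibration(name): a dict with "fx", "fy", "cx", "cy" (pixels), "T" (4x4, takes a point from camera to world coordinates). Camera axes: x right, y down, z forward; pixel columns grow to the right and rows downward; lengths in m; the calibration is good to about 2 mm. A picture is of the moment at which its call begins. get_calibration takes no time and is no camera call.
- env.sign_off(): hands the job in; it is judged then, once.
The state is a dict: "time_s": time; "qpos": joint angles; "joint_velocities": joint speeds; "effort": joint torques, N m; "tool_pos": TCP position; "tool_rot": TCP orientation; "force": force on the tool from outside, world axes, zero at the start; "wrist_torque": the same for the moment, N m; "grip_width": finger opening in m; "grasp_force": force on a finger pad.
Only numpy, scipy, OpenCV 4.12 (cv2) and the standard library are available. Lean on these libraries where they do the work, as an engineer would, in place of code of your own. Each camera call takes 0.05 s, during which the arm holds its last target. There are 200 camera calls.

### The job

Press the red catch bar on the wooden film magazine, gently, and keep your hand on the grey spring lid so that it rises slowly, never snapping, until it stands fully open. Then take the film cassette with orange ends from the rack and lay it in the magazine so that it rolls down to the low end, and after it the cassette with blue ends so that it lies right behind the orange one. Leave the two plain black cassettes and everything else on the counter where they are, and leave the lid open.

Things in the scene. Friction and masses are not known exactly. Their poses are not given: they have to be found in the camera images.
- magazine: Fixed wooden box, 94 mm (x) by 230 mm (y, from -140 to +90) by 85 mm high without its lid. Origin: on the counter under the middle of the hopper; z up; y along the box, hinge at +y, catch at -y. Hopper open on top, inside 84 mm wide (x) and 170 mm long (y -85 to +85), walls 5 mm; solid catch housing from y -85 to -140. Over 60 N of finger force on the box, lid or catch is too rough
- hopper_floor (a point): Middle of the hopper's aluminium floor, 24 mm above the counter. The floor slopes down to -y: 12 mm high at y = -85 mm, 36 mm at y = +85 mm. A cassette laid across the box (axis along x) rolls to the -y end wall and stops with its axis about 68 mm on the -y side of the magazine's origin, a second one at about 34 mm
- lid (a joint): Lid angle, rad: 0 shut, 1.55 fully open (almost upright on the +y side). A spring drives it open to its stop once the catch lets go, pushing up with 1 to 1.5 N at the catch bar; left alone it flies up at 5 to 9 rad/s, and over 3 rad/s beyond 0.35 rad counts as snapping. A hand lying on it holds it back, and it follows the hand up
- lid_hinge (a point): Point on the hinge line, mid-width, at the lid's underside: 90 mm on the +y side of the magazine's origin, 85 mm high. The hinge line runs along the magazine's x; the lid's free edge swings up and over towards +y
- lid_edge (a point): Middle of the free edge of the lid, on its top face, 230 mm from the hinge; it moves with the lid. The lid is a grey plate 94 by 230 by 6 mm, about 150 g, on the rim of the box, its top 91 mm above the counter when shut
- catch (a joint): How far the catch bar is pressed, m: 0 out, 0.009 fully in (hard stop). Friction and a light spring resist: about 4 N at the start, 6.5 N at 0.005 where it lets the lid go, 8.5 N at the stop. Once pressed it stays in where it is left (springing back to about 0.008 at most)
- catch_top (a point): Centre of the top of the red catch bar, 36 mm (x) by 9 mm (y), pressed straight down; 205 mm from the hinge, 25 mm in from the free edge. It stands up through a 40 by 12 mm slot in the lid, 10 mm above the lid's top face; fully in it is still 1 mm above. A fingertip pair wider than the slot that presses it also lies over the lid around the slot
- rack: Fixed wooden rack 100 mm (x) by 310 mm (y); origin under its centre. Two rails along y, 8 mm wide, at x = -27 and +27 mm, 38 mm high (dividers 45 mm), with 46 mm free between them down to an 8 mm base board. Four slots at y = -108, -36, +36, +108 mm hold one cassette each, lying across the rails
- orange_cassette_center (a point): Centre of the black cylindrical film cassette with orange ends: 34 mm diameter, 70 mm long, about 60 g, axis = its x. In the rack its axis is 55 mm above the counter and along the rack's x; it can be grasped across its diameter at mid-length, between the rails
- blue_cassette_center (a point): Centre of the same kind of cassette with blue ends
- plain_a_center (a point): Centre of a plain black cassette, same size, to be left alone
- plain_b_center (a point): Centre of the other plain black cassette, to be left alone
- rewind_knob: Silver rewind crank knob, 60 mm diameter, 24 mm high with a small crank on top (36 mm), loose; bystander
- lens_cap: Matte grey lens cap, 72 mm diameter, 11 mm high, loose; bystander
- cover_box: Clear acrylic open box of hot shoe covers, 110 by 150 by 60 mm, loose; bystander
- camera: Black camera, 60 by 130 by 95 mm with a lens towards its -x, loose; bystander
- lens: Black lens standing upright, 74 mm diameter, 95 mm high, loose; bystander
There are look-alikes about, which are no part of the job. Leave any green look-alike of the part that bears orange_cassette_center alone.

How it is judged:
By the outcome, as a careful person would: the job done as asked, in the order asked, and still so for the second after the job is handed in, with the robot touching nothing.
It also fails if it takes over 72 s, if anything falls off the work surface, if the arm or the gripper's body presses on something with over 40 N, if the wrist force passes 120 N, or if a joint passes its speed limit or range.

## Working session

There is one attempt and no reset: what is moved stays moved. The work goes in short steps, Python scripts to look and compute and a tool call to move; the robot and the scene stay as the last step left them, time stands still between calls to the robot, and variables do not carry over. Pictures are saved under pics/ and viewed, at most 10 in all, crops included, and the job is handed in when it is done.

Besides the shell and the picture viewer there is one more tool, called after "Call:" as name([rows], argument=value, ...), one row to a line, values as JSON. drive_tool: Moves the arm, as the interface text tells. Its arguments: {"type":"object","properties":{"moves":{"type":"array"},"newtons":{"type":"number"}},"required":["moves"]}

```bash
mkdir -p pics
cat > h.py <<'E'
import numpy as np, cv2
from cell import env
def shot(n,tag):
    p,d=env.read_camera(n); cv2.imwrite(f'pics/{tag}.png',p); np.save(f'pics/{tag}.npy',d); return p,d
def px(n,d,u,v,z=None):
    c=env.get_calibration(n);T=np.array(c['T']);r=np.array([(u-c['cx'])/c['fx'],(v-c['cy'])/c['fy'],1])
    if z is None:
        w=d[int(v)-1:int(v)+2,int(u)-1:int(u)+2]; k=np.median(w[w>0])
    else: k=(z-T[2,3])/(T[:3,:3]@r)[2]
    return T[:3,:3]@(r*k)+T[:3,3]
E
python3 - <<'E'
from h import *
shot('top','t0');shot('scene','s0');o=env.get_obs();print({k:np.round(v,3) for k,v in o.items()})
E
```

```text
{'time_s': np.float64(0.1), 'qpos': array([-64.682,  18.436,  -4.014,  83.167,   1.295,  78.539,  -3.259]), 'joint_velocities': array([-0.094, -0.071, -0.011, -0.101,  0.071, -0.015,  0.026]), 'effort': array([-1.0000e-03, -4.9257e+01, -4.0600e-01, -3.1340e+01, -6.4000e-02,
        3.9000e-02,  0.0000e+00]), 'tool_pos': array([0.27 , 0.591, 0.244]), 'tool_rot': array([-1.79904e+02,  5.00000e-03,  1.55491e+02]), 'force': array([0.646, 0.29 , 0.647]), 'wrist_torque': array([-0.034, -0.009, -0.011]), 'grasp_force': np.float64(0.0), 'grip_width': np.float64(0.087)}
```

View pics/t0.png

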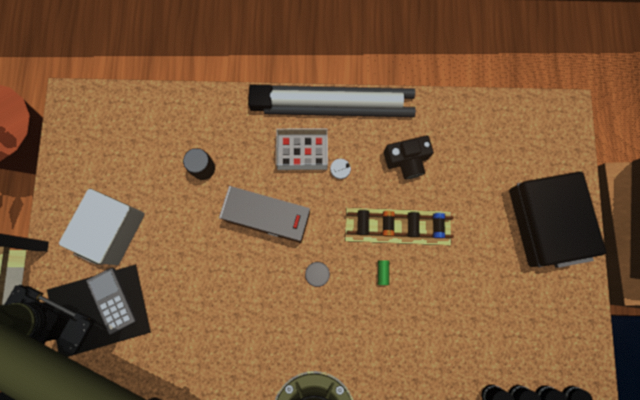

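View pics/s0.png

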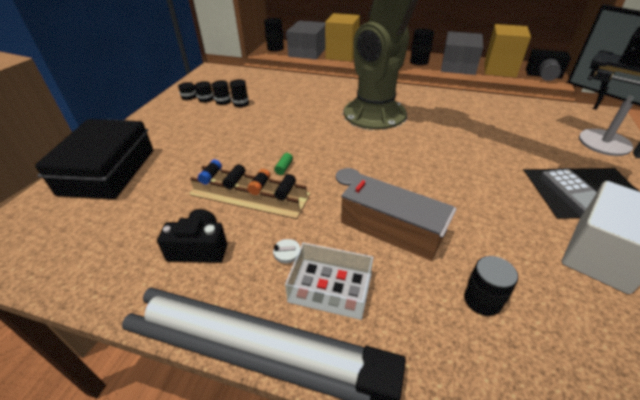

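The top view shows the magazine at about (265,214) with its catch at (297,221). The rack is at (399,226), with orange at (389,223) and blue at (440,225). The green look-alike lies at (383,272). I'll enlarge the area.

Run:
```python
from h import *
p=cv2.imread('pics/t0.png'); c=p[175:255,210:320]; d=p[195:255,340:460]
a=cv2.resize(c,None,fx=6.5,fy=6.5,interpolation=cv2.INTER_CUBIC)[:, :]
b=cv2.resize(d,None,fx=6.5,fy=6.5,interpolation=cv2.INTER_CUBIC)
cv2.imwrite('pics/cm.png',a);cv2.imwrite('pics/cr.png',b)
D=np.load('pics/t0.npy');print(env.get_calibration('top'))
# catch by colour
hsv=cv2.cvtColor(p,cv2.COLOR_BGR2HSV)
def blob(n,m,z,box):
    u0,v0,u1,v1=box;M=np.zeros_like(m);M[v0:v1,u0:u1]=m[v0:v1,u0:u1];v,u=np.nonzero(M);print(n,len(u),u.mean().round(1),v.mean().round(1),px('top',D,u.mean(),v.mean(),z).round(4))
H,S,V=cv2.split(hsv)
blob('catch',((H<8)|(H>172))&(S>140)&(V>60),.099,(285,205,310,235))
blob('blue',(H>100)&(H<130)&(S>120),.065,(425,205,455,245))
blob('orange',(H<14)&(S>190)&(V>60),.065,(380,205,397,245))
# lid top by depth
for u,v in [(240,208),(265,214),(285,220),(399,226),(440,225),(389,224),(414,225),(363,223),(317,273),(383,273)]: print(u,v,px('top',D,u,v).round(4))
# height mask of lid -> minAreaRect in world
c=env.get_calibration('top');T=np.array(c['T']);vv,uu=np.mgrid[170:260,200:325];k=D[170:260,200:325]
P=np.stack([(uu-c['cx'])/c['fx']*k,(vv-c['cy'])/c['fy']*k,k],-1)@T[:3,:3].T+T[:3,3]
m=(P[...,2]>.08)&(k>0)&(P[...,2]<.12);n,l,s,_=cv2.connectedComponentsWithStats(m.astype(np.uint8));i=1+s[1:,4].argmax();Q=P[l==i]
print(len(Q),np.median(Q[:,2]),cv2.minAreaRect((Q[:,:2]*1000).astype(np.float32)))
vv,uu=np.mgrid[195:255,335:465];k=D[195:255,335:465]
P=np.stack([(uu-c['cx'])/c['fx']*k,(vv-c['cy'])/c['fy']*k,k],-1)@T[:3,:3].T+T[:3,3]
for lo in (.005,.03):
  m=(P[...,2]>lo)&(k>0);n,l,s,_=cv2.connectedComponentsWithStats(m.astype(np.uint8));i=1+s[1:,4].argmax();Q=P[l==i]
  print(len(Q),cv2.minAreaRect((Q[:,:2]*1000).astype(np.float32)))
```

```text
{'fx': 479.5527343358803, 'fy': 479.5527343358803, 'cx': 319.10759054569877, 'cy': 196.80760741162783, 'T': array([[ 0.01917995, -0.98339045,  0.18048645,  0.35202783],
       [-0.99977224, -0.02055391, -0.00574523,  0.00494149],
       [ 0.0093595 , -0.18033515, -0.98356069,  1.41050878],
       [ 0.        ,  0.        ,  0.        ,  1.        ]])}
catch 40 296.2 221.2 [0.523  0.0589 0.099 ]
blue 102 439.0 226.1 [ 0.5218 -0.3435  0.065 ]
orange 67 387.9 224.7 [ 0.5228 -0.1988  0.065 ]
240 208 [0.5584 0.2171 0.0881]
265 214 [0.5424 0.1464 0.0918]
285 220 [0.5268 0.0904 0.0918]
399 226 [ 0.527  -0.2403  0.0073]
440 225 [ 0.5243 -0.3449  0.0708]
389 224 [ 0.5242 -0.2011  0.0708]
414 225 [ 0.5229 -0.2718  0.0694]
363 223 [ 0.5254 -0.1277  0.0717]
317 273 [ 0.3855 -0.0015  0.0091]
383 273 [ 0.3885 -0.1887  0.0337]
2863 0.09078599770041706 ((547.1979370117188, 148.99981689453125), (237.2729949951172, 96.07373046875), 75.31845092773438)
3180 ((527.584228515625, -236.82440185546875), (309.6094970703125, 108.00154113769531), 88.3163070678711)
1588 ((528.4799194335938, -238.19149780273438), (306.2972106933594, 71.30471801757812), 88.9198989868164)
```

View pics/cm.png

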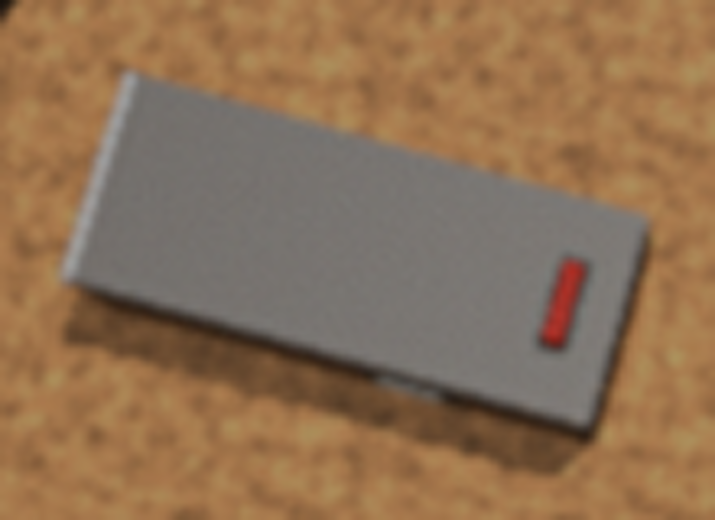

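View pics/cr.png

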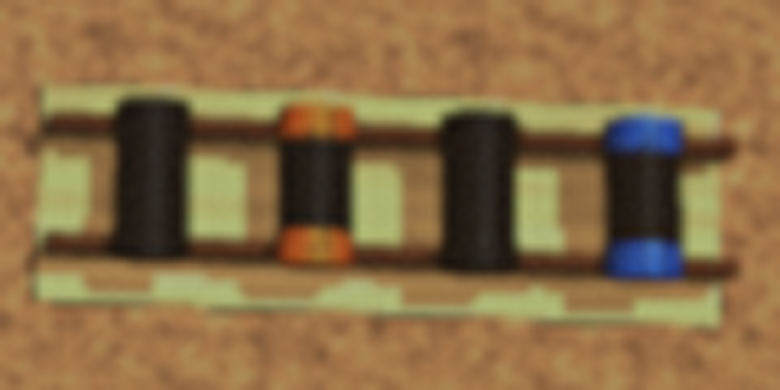

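The crops show the lid corners and the catch centre at about (564,304). The rack cassettes' centres are at crop positions (152,178), (318,182), (480,190) and (645,197).

Run:
```python
from h import *
f=lambda x,o:(x+.5)/6.5-.5+o
g=lambda x,y,z,o:px('top',None,f(x,o[0]),f(y,o[1]),z)[:2]*1000
m=(210,175);r=(340,195)
for q in [(130,72),(648,218),(592,432),(66,282)]: print('lid',g(*q,.091,m).round(1))
print('catch',g(564,304,.101,m).round(1))
for q in [(152,178),(318,182),(480,190),(645,197)]: print('cas',g(*q,.065,r).round(1))
for q in [(42,88),(720,110),(720,325),(36,298)]: print('rack',g(*q,.008,r).round(1))
# depth sanity near scene cam for catch/cassettes
p=cv2.imread('pics/s0.png');D=np.load('pics/s0.npy');H,S,V=cv2.split(cv2.cvtColor(p,cv2.COLOR_BGR2HSV))
for n,mm,b in [('catch',((H<8)|(H>172))&(S>140),(345,170,375,200)),('blue',(H>100)&(H<130)&(S>120),(190,155,225,190)),('orange',(H<14)&(S>190)&(V>60),(240,165,275,200))]:
    M=np.zeros_like(mm);M[b[1]:b[3],b[0]:b[2]]=mm[b[1]:b[3],b[0]:b[2]];v,u=np.nonzero(M)
    P=np.array([px('scene',D,*t) for t in zip(u,v)]);P=P[P[:,2]>(.09 if n=='catch' else .055)];print(n,len(P),P.mean(0).round(4),P.min(0).round(3),P.max(0).round(3))
```

```text
lid [620.7 248.9]
lid [561.6  24. ]
lid [469.5  45.6]
lid [528.9 271.3]
catch [522.4  58.5]
cas [ 529.2 -128.3]
cas [ 528.9 -200.6]
cas [ 526.9 -271.2]
cas [ 525.3 -343. ]
rack [577.  -83.7]
rack [ 573.2 -393.1]
rack [ 475.3 -390.1]
rack [481.3 -81.8]
catch 49 [0.5282 0.0597 0.0967] [0.503 0.053 0.091] [0.542 0.066 0.1  ]
blue 132 [ 0.5389 -0.3384  0.0642] [ 0.494 -0.356  0.055] [ 0.562 -0.328  0.07 ]
orange 25 [ 0.5597 -0.1958  0.0599] [ 0.506 -0.211  0.055] [ 0.565 -0.187  0.065]
```

Call:
drive_tool([
  [[0,0,0],[0,0,0.117],1],
  [[0,0,0],[0,0,0.117],1],
  [[0,0,0],[0,0,0.117],1],
  [[0,0,0],[0,0,0.117],1],
  [[0,0,0],[0,0,0.117],1],
  [[0,0,0],[0,0,0.117],1],
  [[0,0,0],[0,0,0.117],1],
  [[0,0,0],[0,0,0.117],1],
  [[0,0,0],[0,0,0.117],1],
  [[0,0,0],[0,0,0.117],1],
  [[0,0,0],[0,0,0.117],1],
  [[0,0,0],[0,0,0.117],1],
], newtons=10)

```text
time_s: 1.1
tool_pos: [0.2696, 0.5911, 0.2439]
tool_rot: [-180.0, 0.1, 74.7]
force: [0.3, 0.6, 0.9]
grip_width: 0.0147
grasp_force: 0.0
```

Call:
drive_tool([
  [[-12,10,0],[0,0,0],1],
  [[-25,21,0],[0,0,0],1],
  [[-25,21,0],[0,0,0],1],
  [[-25,21,0],[0,0,0],1],
  [[-25,21,0],[0,0,0],1],
  [[-25,21,0],[0,0,0],1],
  [[-25,21,0],[0,0,0],1],
  [[-25,21,0],[0,0,0],1],
  [[-25,21,0],[0,0,0],1],
  [[-25,21,0],[0,0,0],1],
  [[-25,21,0],[0,0,0],1],
  [[-25,21,0],[0,0,0],1],
])

```text
time_s: 2.1
tool_pos: [0.4287, 0.2502, 0.2443]
tool_rot: [-180.0, 0.0, 75.1]
force: [0.5, 0.5, -0.3]
grip_width: 0.0006
grasp_force: 0.0
```

Call:
drive_tool([
  [[-20,17.5,6],[0,0,0],1],
  [[-20,17.5,6],[0,0,0],1],
  [[-20,17.5,6],[0,0,0],1],
  [[-20,17.5,6],[0,0,0],1],
  [[-20,17.5,6],[0,0,0],1],
  [[-20,17.5,6],[0,0,0],1],
  [[-20,17.5,6],[0,0,0],1],
  [[-21,17,6],[0,0,0],1],
  [[0,0,20],[0,0,0],1],
  [[0,0,20],[0,0,0],1],
  [[0,0,15],[0,0,0],1],
  [[0,0,0],[0,0,0],1],
])

```text
time_s: 3.1
tool_pos: [0.5191, 0.0598, 0.1382]
tool_rot: [-179.7, 0.2, 75.0]
force: [-1.2, 0.2, -0.3]
grip_width: 0.0005
grasp_force: 0.0
```

Run:
```python
from h import *
o=env.get_obs();print(o['tool_pos'],o['tool_rot'],o['force'])
p,_=shot('top','t1');q,_=shot('scene','s1')
a=cv2.resize(p[170:250,200:320],None,fx=4,fy=4,interpolation=cv2.INTER_CUBIC);b=cv2.resize(q[120:260,310:470],None,fx=3,fy=3,interpolation=cv2.INTER_CUBIC)[:320]
b=cv2.resize(q[140:220,320:400],None,fx=4,fy=4,interpolation=cv2.INTER_CUBIC)
cv2.imwrite('pics/j1.png',np.hstack([a,b]))
```

```text
[0.51910228 0.05982537 0.1381522 ] [-179.68536378    0.20333328   75.02703618] [-1.24003996  0.23245056 -0.25658161]
```

View pics/j1.png

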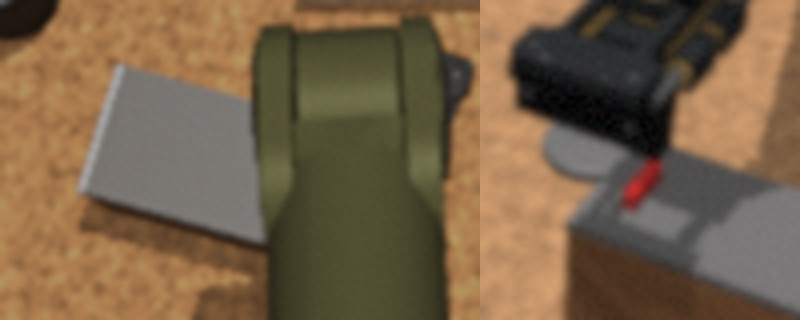

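The fingers hover just above the red bar, which shows at (640,185) in the scene crop. I'll settle the pose, then press.

Call:
drive_tool([
  [[0,2,0],[0,0,0],1],
  [[0,0,3],[0,0,0],1],
  [[0,0,3],[0,0,0],1],
  [[0,0,0],[0,0,0],1],
  [[0,0,0],[0,0,0],1],
])

```text
time_s: 3.62
tool_pos: [0.5236, 0.06, 0.1357]
tool_rot: [180.0, -0.0, 75.1]
force: [-0.1, 0.4, 0.2]
grip_width: 0.0003
grasp_force: 0.0
```

Call:
drive_tool([
  [[-1.5,-0.5,2],[0,0,0],1],
  [[0,0,2],[0,0,0],1],
  [[0,0,2],[0,0,0],1],
  [[0,0,2],[0,0,0],1],
  [[0,0,1.5],[0,0,0],1],
  [[0,0,1],[0,0,0],1],
  [[0,0,1],[0,0,0],1],
  [[0,0,1],[0,0,0],1],
  [[0,0,1],[0,0,0],1],
  [[0,0,1],[0,0,0],1],
])

```text
time_s: 4.45
tool_pos: [0.5228, 0.0586, 0.1215]
tool_rot: [-180.0, -0.0, 75.0]
force: [-2.2, -0.0, 5.1]
grip_width: 0.0006
grasp_force: 2.8
```

Call:
drive_tool([
  [[0,0,1],[0,0,0],1],
  [[0,0,1],[0,0,0],1],
  [[0,0,1],[0,0,0],1],
  [[0,0,1],[0,0,0],1],
  [[0,0,1],[0,0,0],1],
  [[0,0,0],[0,0,0],1],
])

```text
time_s: 4.95
tool_pos: [0.5228, 0.0586, 0.1168]
tool_rot: [-180.0, -0.0, 75.0]
force: [-2.8, -0.3, 7.1]
grip_width: 0.0005
grasp_force: 3.2
```

Call:
drive_tool([
  [[0,0,1],[0,0,0],1],
  [[0,0,1],[0,0,0],1],
  [[0,0,0],[0,0,0],1],
  [[0,0,0],[0,0,0],1],
])

```text
time_s: 5.28
tool_pos: [0.5228, 0.0586, 0.115]
tool_rot: [-180.0, -0.0, 75.0]
force: [-2.6, -0.1, 7.3]
grip_width: 0.0005
grasp_force: 3.8
```

Run:
```python
import numpy as np
n=48;t=np.r_[0,np.cumsum(np.r_[np.linspace(.3,1,8),np.ones(n-8)])];t=t/t[-1]*1.56
r=214.5-14.5*t/1.56
y=90-r*np.cos(t)+6*np.sin(t)+9.5;z=85+r*np.sin(t)+6*np.cos(t)+22
d=np.c_[np.diff(y),0*y[1:],-np.diff(z)].round(1)
for i in range(0,n,12): print(t[i+12].round(3),y[i+12].round(1),z[i+12].round(1),', '.join(f'[{a:.1f},{c:.1f}]' for a,_,c in d[i:i+12]))
```

```text
0.318 -99.6 178.7 [0.2,-2.2], [0.3,-3.0], [0.4,-3.7], [0.5,-4.4], [0.8,-5.1], [1.0,-5.8], [1.3,-6.5], [1.7,-7.2], [2.0,-7.1], [2.2,-7.0], [2.4,-6.9], [2.7,-6.8]
0.732 -51.0 250.2 [2.9,-6.7], [3.1,-6.6], [3.3,-6.5], [3.6,-6.4], [3.8,-6.2], [4.0,-6.1], [4.2,-5.9], [4.4,-5.8], [4.6,-5.6], [4.7,-5.4], [4.9,-5.3], [5.1,-5.1]
1.146 20.9 295.2 [5.3,-4.9], [5.4,-4.7], [5.6,-4.5], [5.7,-4.3], [5.9,-4.1], [6.0,-3.9], [6.1,-3.7], [6.2,-3.4], [6.3,-3.2], [6.4,-3.0], [6.5,-2.8], [6.6,-2.5]
1.56 103.3 307.1 [6.7,-2.3], [6.7,-2.1], [6.8,-1.8], [6.8,-1.6], [6.9,-1.4], [6.9,-1.1], [6.9,-0.9], [6.9,-0.6], [7.0,-0.4], [6.9,-0.1], [6.9,0.1], [6.9,0.3]
```

Call:
drive_tool([
  [[0.2,0,-1.5],[0,0,0],1],
  [[0.2,0,-2],[0,0,0],1],
  [[0.3,0,-3],[0,0,0],1],
  [[0.3,0,-3],[0,0,0],1],
  [[0,0,0],[0,0,0],0.49],
  [[0,0,0],[0,0,0],0.49],
  [[0,0,0],[0,0,0],0.49],
])

```text
time_s: 5.87
tool_pos: [0.5232, 0.0599, 0.1236]
tool_rot: [180.0, -0.0, 75.1]
force: [-0.7, 0.9, 1.4]
grip_width: 0.0131
grasp_force: 0.6
```

Run:
```python
from h import *
q,_=shot('scene','s2')
cv2.imwrite('pics/j2.png',cv2.resize(q[130:260,310:470],None,fx=4,fy=4,interpolation=cv2.INTER_CUBIC))
```

```text
(no output)
```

View pics/j2.png

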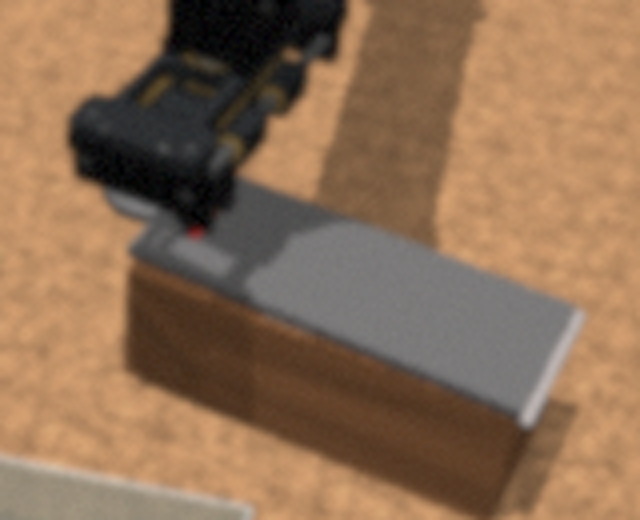

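Call:
drive_tool([
  [[0.5,0,-4],[0,0,0],0.49],
  [[0.6,0,-4],[0,0,0],0.49],
  [[0.6,0,-4],[0,0,0],0.49],
  [[0,0,0],[0,0,0],0.49],
])

```text
time_s: 6.25
tool_pos: [0.5243, 0.0615, 0.1367]
tool_rot: [179.9, -0.1, 75.1]
force: [0.4, -0.3, 2.4]
grip_width: 0.0405
grasp_force: 0.6
```

```bash
cat >> h.py <<'E'
def lid(tag):
    p,D=shot('scene',tag);c=env.get_calibration('scene');T=np.array(c['T']);vv,uu=np.mgrid[0:400,0:640]
    P=np.stack([(uu-c['cx'])/c['fx']*D,(vv-c['cy'])/c['fy']*D,D],-1)@T[:3,:3].T+T[:3,3]-[.5515,.17,0]
    y=P@[.2555,.9668,0];x=P@[.9668,-.2555,0]
    s=(D>0)&(abs(x-.025)<.015)
    for a in np.arange(-.13,.1,.03):
        m=s&(abs(y-a)<.01)&(P[...,2]>.06); print(round(a,2),m.sum(),np.median(P[...,2][m]).round(4) if m.any() else None, np.round(np.percentile(P[...,2][m],90),4) if m.any() else None)
E
python3 -c "
from h import *
lid('s3')"
```

```text
-0.13 990 0.3366 0.439
-0.1 1823 0.3726 0.4652
-0.07 890 0.4256 0.4842
-0.04 88 0.1035 0.1049
-0.01 89 0.1001 0.1016
0.02 97 0.0969 0.0983
0.05 96 0.0935 0.0948
0.08 101 0.0904 0.0921
```

The lid follows the hand, now at about 0.11 rad. I'll continue along the arc.

Call:
drive_tool([
  [[1,0,-4],[0,0,0],0.49],
  [[1.5,0,-5.5],[0,0,0],0.49],
  [[1.7,0,-7],[0,0,0],0.49],
  [[2,0,-7],[0,0,0],0.49],
  [[2.2,0,-7],[0,0,0],0.49],
  [[2.4,0,-7],[0,0,0],0.49],
  [[2.7,0,-6.8],[0,0,0],0.49],
  [[2.9,0,-6.7],[0,0,0],0.49],
  [[3.1,0,-6.6],[0,0,0],0.49],
  [[3.3,0,-6.5],[0,0,0],0.49],
  [[3.6,0,-6.4],[0,0,0],0.49],
  [[3.8,0,-6.2],[0,0,0],0.49],
])

```text
time_s: 7.3
tool_pos: [0.5314, 0.0908, 0.213]
tool_rot: [180.0, -0.0, 75.1]
force: [-1.4, 0.3, 1.3]
grip_width: 0.0444
grasp_force: 0.6
```

```bash
cat >> h.py <<'E'
def box():
    o=env.get_obs();p=np.array(o['tool_pos'])*1000-[551.5,170,0];print('box x,y,z',p@[.9668,-.2555,0],p@[.2555,.9668,0],p[2],o['force'])
E
python3 -c "
from h import *
box();lid('s4')"
```

```text
box x,y,z 0.8246602854398192 -81.68689874360935 212.98752604529963 [-1.4160991   0.2881439   1.31517332]
-0.13 67 0.083 0.0842
-0.1 1119 0.378 0.4719
-0.07 1631 0.4068 0.4786
-0.04 538 0.4135 0.473
-0.01 105 0.1444 0.1491
0.02 110 0.1281 0.1326
0.05 106 0.1123 0.1163
0.08 112 0.0956 0.1002
```

Call:
drive_tool([
  [[4,0,-6.1],[0,0,0],0.49],
  [[4.2,0,-5.9],[0,0,0],0.49],
  [[4.4,0,-5.8],[0,0,0],0.49],
  [[4.6,0,-5.6],[0,0,0],0.49],
  [[4.7,0,-5.4],[0,0,0],0.49],
  [[4.9,0,-5.3],[0,0,0],0.49],
  [[5.1,0,-5.1],[0,0,0],0.49],
  [[5.3,0,-4.9],[0,0,0],0.49],
  [[5.4,0,-4.7],[0,0,0],0.49],
  [[5.6,0,-4.5],[0,0,0],0.49],
  [[5.7,0,-4.3],[0,0,0],0.49],
  [[5.9,0,-4.1],[0,0,0],0.49],
])

```text
time_s: 8.35
tool_pos: [0.5468, 0.1488, 0.2744]
tool_rot: [180.0, -0.0, 75.1]
force: [-0.0, -0.2, 0.5]
grip_width: 0.0442
grasp_force: 0.6
```

```bash
python3 -c "
from h import *
box();lid('s5')"
```

```text
box x,y,z 0.9224820965043693 -21.726660235341065 274.39983464167875 [-0.03157524 -0.18035086  0.49523797]
-0.13 72 0.0831 0.0847
-0.1 80 0.0832 0.0843
-0.07 0 None None
-0.04 1012 0.4234 0.4838
-0.01 1504 0.4296 0.4879
0.02 388 0.4211 0.4843
0.05 126 0.1453 0.156
0.08 120 0.1072 0.1167
```

Call:
drive_tool([
  [[6,0,-3.9],[0,0,0],0.49],
  [[6.1,0,-3.7],[0,0,0],0.49],
  [[6.2,0,-3.4],[0,0,0],0.49],
  [[6.3,0,-3.2],[0,0,0],0.49],
  [[6.4,0,-3],[0,0,0],0.49],
  [[6.5,0,-2.8],[0,0,0],0.49],
  [[6.6,0,-2.5],[0,0,0],0.49],
  [[6.7,0,-2.3],[0,0,0],0.49],
  [[6.7,0,-2.1],[0,0,0],0.49],
  [[6.8,0,-1.8],[0,0,0],0.49],
  [[6.8,0,-1.6],[0,0,0],0.49],
  [[6.9,0,-1.4],[0,0,0],0.49],
])

```text
time_s: 9.4
tool_pos: [0.567, 0.2243, 0.3058]
tool_rot: [180.0, -0.0, 75.1]
force: [-0.8, 1.5, 2.4]
grip_width: 0.0443
grasp_force: 0.6
```

Call:
drive_tool([
  [[6.9,0,-1.1],[0,0,0],0.49],
  [[6.9,0,-0.9],[0,0,0],0.49],
  [[6.9,0,-0.6],[0,0,0],0.49],
  [[6.9,0,-0.4],[0,0,0],0.49],
  [[6.5,0,0],[0,0,0],0.49],
  [[6,0,0],[0,0,0],0.49],
  [[5,0,0],[0,0,0],0.49],
  [[5,0,0],[0,0,0],0.49],
  [[5,0,0],[0,0,0],0.49],
  [[6,0,0],[0,0,0],0.49],
  [[8,0,0],[0,0,0],0.49],
  [[8,0,0],[0,0,0],0.49],
])

```text
time_s: 10.4
tool_pos: [0.5869, 0.2983, 0.3086]
tool_rot: [-180.0, 0.0, 75.0]
force: [0.8, -0.1, -0.4]
grip_width: 0.0443
grasp_force: 0.0
```

Run:
```python
from h import *
box();q,_=shot('scene','s6');cv2.imwrite('pics/j3.png',cv2.resize(q[60:270,150:510],None,fx=2.2,fy=2.2))
```

```text
box x,y,z 1.4311383622894078 133.10681800432437 308.57104237442695 [ 0.80672648 -0.09473628 -0.36816362]
```

View pics/j3.png

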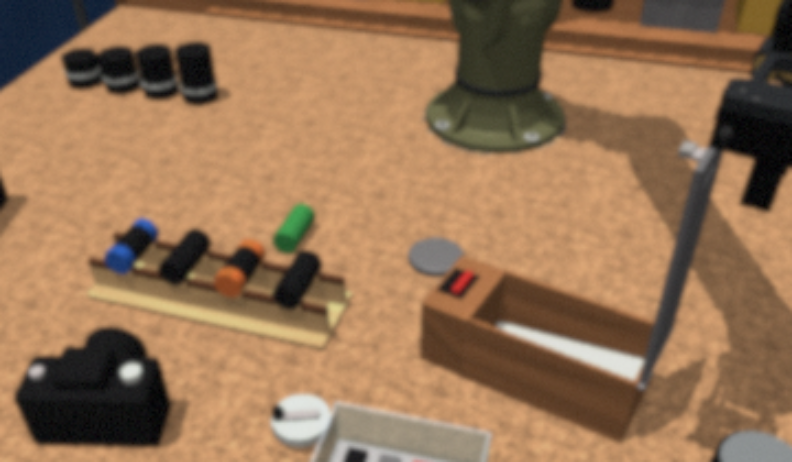

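The lid stands fully open and the hand is clear of it. The cassettes are undisturbed. I'll go up and over to the rack.

Call:
drive_tool([
  [[2,0,-15],[0,0,0],0.36],
  [[0,0,-20],[0,0,0],0.36],
  [[0,0,-20],[0,0,0],0.36],
  [[0,0,0],[0,0,0],0.36],
])

```text
time_s: 10.78
tool_pos: [0.5886, 0.3005, 0.3682]
tool_rot: [179.7, -0.3, 75.1]
force: [0.2, 0.2, 0.8]
grip_width: 0.0547
grasp_force: 0.0
```

Call:
drive_tool([
  [[-15,2,0],[0,0,0],0.36],
  [[-28,4,0],[0,0,0],0.36],
  [[-28,4,0],[0,0,0],0.36],
  [[-28,4,0],[0,0,0],0.36],
  [[-28,4,0],[0,0,0],0.36],
  [[-28,4,0],[0,0,0],0.36],
  [[-28,4,0],[0,0,0],0.36],
  [[-28,4,4],[0,0,0],0.36],
  [[-28,4,4],[0,0,0],0.36],
  [[-28,4,4],[0,0,0],0.36],
  [[-28,4,4],[0,0,0],0.36],
  [[-28,4,4],[0,0,0],0.36],
])

```text
time_s: 11.78
tool_pos: [0.5467, -0.0265, 0.342]
tool_rot: [-179.9, 0.0, 75.0]
force: [0.3, -0.2, 0.7]
grip_width: 0.056
grasp_force: 0.0
```

Call:
drive_tool([
  [[-28,4,4],[0,0,0],0.36],
  [[-28,4,4],[0,0,0],0.36],
  [[-28,4,4],[0,0,0],0.36],
  [[-28,4,4],[0,0,0],0.36],
  [[-28,4,4],[0,0,0],0.36],
  [[-28,4,4],[0,0,0],0.36],
  [[-8,0,10],[0,0,0.11],0.36],
  [[0,0,15],[0,0,0.11],0.36],
  [[0,0,15],[0,0,0.11],0.36],
  [[0,0,15],[0,0,0.11],0.36],
  [[0,0,15],[0,0,0.11],0.36],
  [[0,0,15],[0,0,0.11],0.36],
])

```text
time_s: 12.78
tool_pos: [0.5242, -0.2008, 0.2325]
tool_rot: [-179.9, 0.1, 36.9]
force: [-0.1, -0.3, 0.1]
grip_width: 0.056
grasp_force: 0.0
```

Call:
drive_tool([
  [[0,0,15],[0,0,0.11],0.36],
  [[0,0,15],[0,0,0.11],0.36],
  [[0,0,15],[0,0,0.11],0.36],
  [[0,0,15],[0,0,0.11],0.36],
  [[0,0,15],[0,0,0.11],0.36],
  [[0,0,10],[0,0,0.118],0.36],
  [[0,0,0],[0,0,0],0.36],
  [[0,0,0],[0,0,0],0.36],
])

```text
time_s: 13.45
tool_pos: [0.5244, -0.2004, 0.1485]
tool_rot: [-180.0, 0.2, -0.9]
force: [0.8, -0.8, -0.7]
grip_width: 0.0559
grasp_force: 0.0
```

Call:
drive_tool([
  [[4,0,10],[0,0,0],0.36],
  [[0,0,14],[0,0,0],0.36],
  [[0,0,14],[0,0,0],0.36],
  [[0,0,14],[0,0,0],0.36],
  [[0,0,12],[0,0,0],0.36],
  [[0,0,10],[0,0,0],0.36],
  [[0,0,6],[0,0,0],0.36],
  [[0,0,3],[0,0,0],0.36],
  [[0,0,0],[0,0,0],0.36],
  [[0,0,0],[0,0,0],0.36],
], newtons=12)

```text
time_s: 14.28
tool_pos: [0.5304, -0.2005, 0.0669]
tool_rot: [180.0, -0.0, -1.0]
force: [-0.3, -0.2, -0.2]
grip_width: 0.0558
grasp_force: 0.0
```

Call:
drive_tool([
  [[0,0,0],[0,0,0],0.8],
  [[0,0,0],[0,0,0],0.8],
  [[0,0,0],[0,0,0],0.8],
  [[0,0,0],[0,0,0],0.8],
  [[0,0,0],[0,0,0],0.8],
  [[0,0,0],[0,0,0],0.8],
])

```text
time_s: 14.78
tool_pos: [0.5304, -0.2005, 0.067]
tool_rot: [180.0, -0.0, -1.0]
force: [0.2, -0.7, 1.7]
grip_width: 0.0336
grasp_force: 12.0
```

Call:
drive_tool([
  [[0,0,-6],[0,0,0],0.8],
  [[0,0,-15],[0,0,0],0.8],
  [[0,0,-18],[0,0,0],0.8],
  [[0,0,-18],[0,0,0],0.8],
  [[0,0,-15],[0,0,0],0.8],
  [[0,-10,-8],[0,0,0],0.8],
  [[1,-20,0],[0,0,0],0.8],
  [[1,-30,0],[0,0,0],0.8],
  [[1,-30,0],[0,0,0],0.8],
  [[1,-30,0],[0,0,0],0.8],
  [[1,-30,0],[0,0,0],0.8],
  [[1,-30,0],[0,0,0],0.8],
])

```text
time_s: 15.78
tool_pos: [0.5392, -0.019, 0.1471]
tool_rot: [-180.0, -0.0, -1.1]
force: [0.8, -0.0, -0.5]
grip_width: 0.0343
grasp_force: 12.0
```

Call:
drive_tool([
  [[1,-30,0],[0,0,0],0.8],
  [[1,-30,0],[0,0,0],0.8],
  [[0.5,-30,0],[0,0,0],0.8],
  [[0,-30,0],[0,0,0],0.8],
  [[0,-25,0],[0,0,0],0.8],
  [[0,-16,0],[0,0,0.06],0.8],
  [[0,0,0],[0,0,0.09],0.8],
  [[0,0,0],[0,0,0.09],0.8],
  [[0,0,0],[0,0,0],0.8],
  [[0,0,0],[0,0,0],0.8],
])

```text
time_s: 16.62
tool_pos: [0.5447, 0.1404, 0.1468]
tool_rot: [180.0, -0.0, -14.7]
force: [0.9, -0.2, -0.9]
grip_width: 0.0336
grasp_force: 12.0
```

Run:
```python
from h import *
box();print(env.get_obs()['tool_pos'],env.get_obs()['tool_rot']);q,_=shot('scene','s7');cv2.imwrite('pics/j4.png',cv2.resize(q[60:270,150:510],None,fx=2.2,fy=2.2))
```

```text
box x,y,z 1.0146677313081265 -30.36851793645517 146.84503869210693 [ 0.88716662 -0.20015987 -0.88577097]
[0.54472171 0.14037995 0.14684504] [ 1.79996708e+02 -9.11888651e-05 -1.46601797e+01]
```

View pics/j4.png

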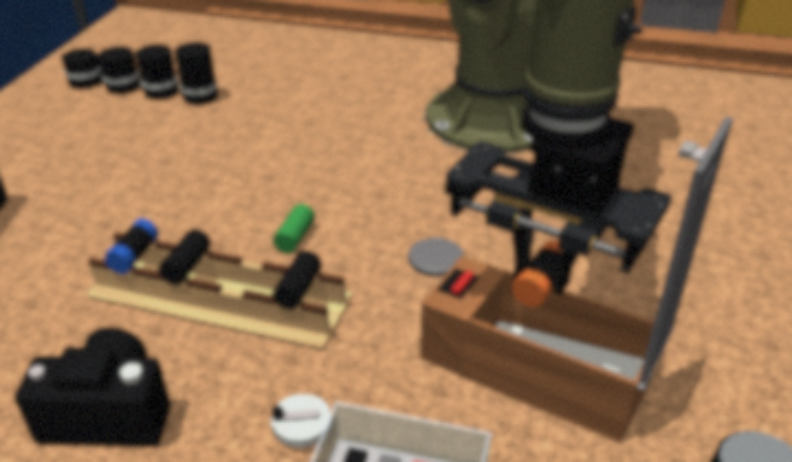

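The orange cassette is held over the hopper, centred, and the gripper clears the lid. I'll lower it.

Call:
drive_tool([
  [[0,0,10],[0,0,0],0.8],
  [[0,0,15],[0,0,0],0.8],
  [[0,0,15],[0,0,0],0.8],
  [[0,0,15],[0,0,0],0.8],
  [[0,0,14],[0,0,0],0.8],
  [[0,0,10],[0,0,0],0.8],
  [[0,0,6],[0,0,0],0.8],
  [[0,0,4],[0,0,0],0.8],
  [[0,0,3],[0,0,0],0.8],
  [[0,0,1],[0,0,0],0.8],
  [[0,0,0],[0,0,0],0.8],
])

```text
time_s: 17.58
tool_pos: [0.5451, 0.1406, 0.0539]
tool_rot: [-180.0, -0.0, -14.8]
force: [0.3, -0.1, -0.1]
grip_width: 0.0338
grasp_force: 12.0
```

Call:
drive_tool([
  [[0,0,0],[0,0,0],0.5],
  [[0,0,0],[0,0,0],0.5],
  [[0,0,0],[0,0,0],0.5],
  [[0,0,-3],[0,0,0],0.5],
  [[0,0,-6],[0,0,0],0.5],
  [[0,0,-10],[0,0,0],0.5],
  [[0,0,-15],[0,0,0],0.5],
  [[0,0,-20],[0,0,0],0.4],
  [[0,0,-20],[0,0,0],0.36],
  [[0,0,-20],[0,0,0],0.36],
  [[0,0,0],[0,0,0],0.36],
])

```text
time_s: 18.5
tool_pos: [0.5477, 0.1409, 0.1528]
tool_rot: [-179.7, -0.3, -14.8]
force: [1.3, 0.6, 0.9]
grip_width: 0.055
grasp_force: 0.0
```

```bash
cat >> h.py <<'E'
def cas(tag):
    p,D=shot('top',tag);H,S,V=cv2.split(cv2.cvtColor(p,cv2.COLOR_BGR2HSV))
    for n,m in [('orange',(H<14)&(S>190)&(V>60)),('blue',(H>100)&(H<130)&(S>120))]:
        M=np.zeros_like(m);M[180:250,215:460]=m[180:250,215:460];v,u=np.nonzero(M)
        if len(u):
            w=px('top',D,u.mean(),v.mean(),.045)*1000-[551.5,170,0];print(n,len(u),u.mean(),v.mean(),'box',w@[.9668,-.2555,0],w@[.2555,.9668,0])
E
python3 -c "
from h import *
box();cas('t8');q,_=shot('scene','s8')
cv2.imwrite('pics/j5.png',cv2.resize(q[130:280,300:480],None,fx=3,fy=3))"
```

```text
box x,y,z 3.804033455178568 -29.098467125397267 152.76066123875972 [1.29030318 0.55483068 0.86878051]
orange 49 278.0816326530612 229.16326530612244 box -29.093646544757252 -67.29782277297747
blue 102 438.98039215686276 226.33333333333334 box 105.59741399597148 -508.4938458405605
```

View pics/j5.png

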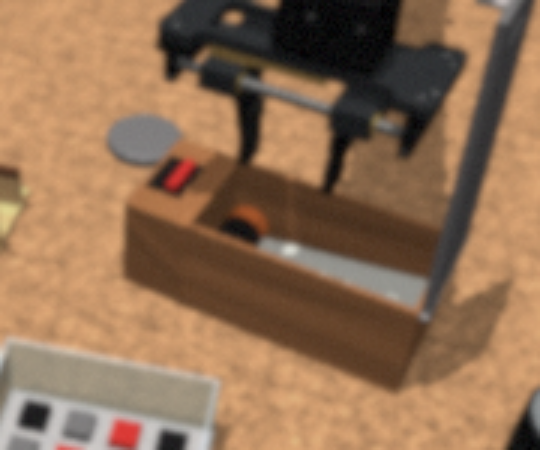

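The orange cassette is at the low end (box y ≈ -67). Next is blue.

Call:
drive_tool([
  [[0,0,0],[0,0,-0.12],0.36],
  [[0,0,0],[0,0,-0.12],0.36],
  [[0,14,0],[0,0,0],0.36],
  [[0,30,0],[0,0,0],0.36],
  [[0,30,0],[0,0,0],0.36],
  [[0,30,0],[0,0,0],0.36],
  [[0,30,0],[0,0,0],0.36],
  [[-1,30,0],[0,0,0],0.36],
  [[-1,30,0],[0,0,0],0.36],
  [[-1,30,0],[0,0,0],0.36],
  [[-1,30,0],[0,0,0],0.36],
  [[-1,30,0],[0,0,0],0.36],
])

```text
time_s: 19.6
tool_pos: [0.5332, -0.1459, 0.1471]
tool_rot: [-180.0, 0.1, -1.3]
force: [1.4, -0.2, -0.1]
grip_width: 0.0555
grasp_force: 0.0
```

Call:
drive_tool([
  [[-1,30,0],[0,0,0],0.36],
  [[-1,30,0],[0,0,0],0.36],
  [[-1,30,0],[0,0,0],0.36],
  [[-1,30,0],[0,0,0],0.36],
  [[-1,30,0],[0,0,0],0.36],
  [[-1,30,0],[0,0,0],0.36],
  [[-1,20,0],[0,0,0],0.36],
  [[0,0,0],[0,0,0],0.36],
  [[0,0,0],[0,0,0],0.36],
])

```text
time_s: 20.35
tool_pos: [0.5218, -0.3455, 0.147]
tool_rot: [180.0, 0.1, -1.4]
force: [0.0, 0.5, -0.4]
grip_width: 0.056
grasp_force: 0.0
```

Call:
drive_tool([
  [[4,-2.5,10],[0,0,-0.005],0.36],
  [[0,0,14],[0,0,0],0.36],
  [[0,0,14],[0,0,0],0.36],
  [[0,0,14],[0,0,0],0.36],
  [[0,0,12],[0,0,0],0.36],
  [[0,0,10],[0,0,0],0.36],
  [[0,0,6],[0,0,0],0.36],
  [[0,0,0],[0,0,0],0.36],
  [[0,0,0],[0,0,0],0.36],
])

```text
time_s: 21.1
tool_pos: [0.528, -0.341, 0.0675]
tool_rot: [180.0, 0.0, -0.8]
force: [0.3, -0.2, 0.2]
grip_width: 0.056
grasp_force: 0.0
```

Call:
drive_tool([
  [[0,0,0],[0,0,0],0.8],
  [[0,0,0],[0,0,0],0.8],
  [[0,0,0],[0,0,0],0.8],
  [[0,0,0],[0,0,0],0.8],
  [[0,0,0],[0,0,0],0.8],
  [[0,0,0],[0,0,0],0.8],
])

```text
time_s: 21.6
tool_pos: [0.5283, -0.3436, 0.069]
tool_rot: [179.7, -0.1, -0.8]
force: [-0.1, -5.5, 2.0]
grip_width: 0.0338
grasp_force: 12.0
```

Call:
drive_tool([
  [[0,2.5,0],[0,0,0],0.8],
  [[0,0,-8],[0,0,0],0.8],
  [[0,0,-16],[0,0,0],0.8],
  [[0,0,-18],[0,0,0],0.8],
  [[0,0,-18],[0,0,0],0.8],
  [[0,0,-15],[0,0,0],0.8],
  [[0,-10,-8],[0,0,0],0.8],
  [[1,-20,0],[0,0,0],0.8],
  [[1,-30,0],[0,0,0],0.8],
  [[1,-30,0],[0,0,0],0.8],
  [[1,-30,0],[0,0,0],0.8],
  [[1,-30,0],[0,0,0],0.8],
])

```text
time_s: 22.6
tool_pos: [0.5345, -0.1911, 0.1506]
tool_rot: [-179.9, 0.1, -0.7]
force: [0.8, -0.1, -0.4]
grip_width: 0.0336
grasp_force: 12.0
```

Call:
drive_tool([
  [[1,-30,0],[0,0,0],0.8],
  [[1,-30,0],[0,0,0],0.8],
  [[1,-30,0],[0,0,0],0.8],
  [[1,-30,0],[0,0,0],0.8],
  [[1,-30,0],[0,0,0],0.8],
  [[1,-30,0],[0,0,0],0.8],
  [[1,-30,0],[0,0,0],0.8],
  [[1,-30,0],[0,0,0],0.8],
  [[0,-30,0],[0,0,0],0.8],
  [[0,-30,0],[0,0,0],0.8],
  [[0,-20,0],[0,0,0],0.8],
  [[0,0,0],[0,0,0],0.8],
])

```text
time_s: 23.6
tool_pos: [0.5459, 0.1336, 0.1504]
tool_rot: [-179.8, 0.1, -0.3]
force: [-0.6, 0.7, -0.7]
grip_width: 0.0337
grasp_force: 12.0
```

Call:
drive_tool([
  [[2,-20,0],[0,0,0],0.8],
  [[0,0,0],[0,0,0.082],0.8],
  [[0,0,0],[0,0,0.082],0.8],
  [[0,0,0],[0,0,0.082],0.8],
  [[0,0,0],[0,0,0],0.8],
  [[0,0,0],[0,0,0],0.8],
])

```text
time_s: 24.1
tool_pos: [0.5491, 0.1462, 0.1507]
tool_rot: [180.0, 0.0, -14.7]
force: [-0.8, -0.1, -0.4]
grip_width: 0.0337
grasp_force: 12.0
```

```bash
python3 -c "
from h import *
box()"
```

```text
box x,y,z 3.7259878988392723 -23.635192399256972 150.68055580005785 [-0.84874833 -0.10889503 -0.38480964]
```

Call:
drive_tool([
  [[-2.5,-9.5,0],[0,0,0],0.8],
  [[0,0,10],[0,0,0],0.8],
  [[0,0,15],[0,0,0],0.8],
  [[0,0,15],[0,0,0],0.8],
  [[0,0,15],[0,0,0],0.8],
  [[0,0,14],[0,0,0],0.8],
  [[0,0,10],[0,0,0],0.8],
  [[0,0,6],[0,0,0],0.8],
  [[0,0,4],[0,0,0],0.8],
  [[0,0,3],[0,0,0],0.8],
  [[0,0,1],[0,0,0],0.8],
  [[0,0,0],[0,0,0],0.8],
])

```text
time_s: 25.1
tool_pos: [0.5498, 0.1564, 0.0579]
tool_rot: [-180.0, -0.0, -14.8]
force: [0.5, 0.1, 0.7]
grip_width: 0.0335
grasp_force: 12.0
```

Call:
drive_tool([
  [[0,0,0],[0,0,0],0.53],
  [[0,0,0],[0,0,0],0.53],
  [[0,0,0],[0,0,0],0.53],
  [[0,0,-3],[0,0,0],0.53],
  [[0,0,-6],[0,0,0],0.53],
  [[0,0,-10],[0,0,0],0.53],
  [[0,0,-15],[0,0,0],0.53],
  [[0,0,-20],[0,0,0],0.5],
  [[0,0,-20],[0,0,0],0.5],
  [[0,0,-20],[0,0,0],0.5],
  [[0,10,-20],[0,0,0],0.5],
  [[0,20,-10],[0,0,0],0.5],
])

```text
time_s: 26.1
tool_pos: [0.5434, 0.1298, 0.1852]
tool_rot: [-179.8, -0.2, -14.6]
force: [0.1, 0.6, 0.9]
grip_width: 0.0436
grasp_force: 0.0
```

Call:
drive_tool([
  [[0,30,0],[0,0,0],0.5],
  [[0,30,0],[0,0,0],0.5],
  [[0,30,0],[0,0,0],0.5],
  [[0,30,0],[0,0,0],0.5],
  [[0,30,0],[0,0,0],0.5],
  [[0,30,0],[0,0,0],0.5],
  [[0,20,0],[0,0,0],0.5],
  [[0,0,0],[0,0,0],0.5],
  [[0,0,0],[0,0,0],0.5],
])

```text
time_s: 26.85
tool_pos: [0.4906, -0.0672, 0.1826]
tool_rot: [-179.9, -0.1, -15.0]
force: [1.0, 0.4, -0.5]
grip_width: 0.0435
grasp_force: 0.0
```

```bash
python3 -c "
from h import *
cas('t9');p=cv2.imread('pics/t9.png');q,_=shot('scene','s9')
cv2.imwrite('pics/j6.png',np.hstack([cv2.resize(p[170:250,210:310],(400,320)),cv2.resize(q[130:290,180:480],None,fx=1.3,fy=2)]))"
```

```text
orange 50 282.34 221.1 box -3.515872576704613 -72.3204842153527
blue 103 269.84466019417476 217.01941747572815 box -2.0770557148036755 -34.47710203101473
```

View pics/j6.png

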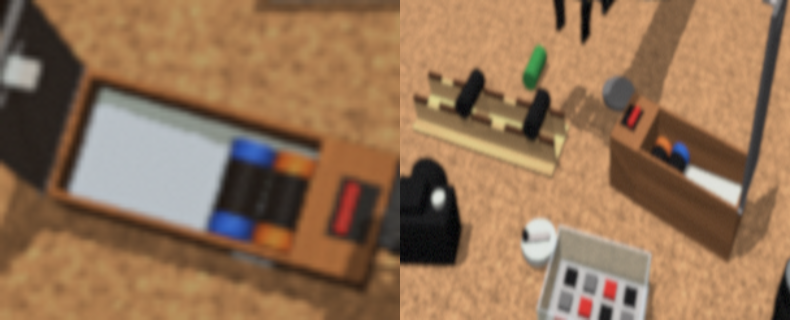

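The orange cassette lies at the end wall with blue right behind it (box y ≈ -34). The lid is open and the plain cassettes are untouched.

```bash
python3 -c "
from cell import env
print(env.sign_off())"
```

```text
the job is handed in; nothing more can be done
None
```

The job is handed in at about 27 s: the lid rose under the hand and stands fully open, orange lies at the magazine's low end with blue right behind it, and the last pictures show the plain cassettes and the rest undisturbed.

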